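# Sweep the offcuts off the work board into the scrap tray

## Robot

A 7-joint arm with a two-finger parallel gripper is mounted at the origin on the work surface. World frame = base frame: x ahead of the robot, y to its left, z up, the work surface at z = 0. Lengths are in m, angles in rad, forces in N, time in s.
With the tool pointing down it reaches from about 0.35 to 0.9 m from the base axis. Payload 8.1 kg.
Tool frame: the origin (TCP) lies midway between the tips of the shut fingers; the grasp point (between the pads) lies arm.tcp_to_grasp behind it (arm.tcp_to_grasp is the distance from the TCP to the grasp point, in m); z points along the fingers, y is the line along which they close (so a half turn about z gives the same grasp; the last joint's range is limited). The gripper opens to 92 mm and grips with 3 to 60 N. Pads are 19 mm wide; open, the fingers measure 130 mm over their backs; the gripper's body (75 mm by 190 mm) begins 47 mm behind the grasp point.
Start: joints at [-1.393, 0.434, 0.025, 1.573, -0.012, 1.134, -0.075], TCP at [0.173, 0.601, 0.227] pointing down, gripper open.
Joint ranges: [-2.62, 2.62], [-0.44, 2.09], [-1.27, 1.32], [0.08, 2.57], [-1.32, 4.46], [0.12, 2], [-2.74, 2.74]. Speed limits (rad/s): [2.22, 2.22, 3.01, 3.01, 3.14, 3.14, 3.14].

## Interface

Orientations are given as a rotation vector (axis times angle).
In Python, from cell import observe, get_image, arm gives the robot as it stands. The module is installed in compiled form; this text tells all that it offers.
- The arm moves only by the tool drive_tool, never from a script. Its argument "steps" is a list of rows, each a list of 5 numbers: the closure, from 0 (fully open) to 1 (shut), then the shift along the world's x, y, z in mm, then the turn about the world's z in rad. In form: [[hand, x, y, z, roll], ...]. A call has 1 to 20 rows; each row shifts and turns the commanded pose from where the row before left it; what a row does not reach is not made up. A row lasts 1/12 s, in which the tool goes at most 41.7 mm and 7.16 degrees, less where a joint would pass 70% of its speed; a pose out of reach is approached as far as the arm can. A call with a gripper value outside its range is refused whole. The fingers move at their own pace and stop on an object; "grip_force" is the grip in N (left out, the last holds). Time passes only in rows, so rows that do not move let the fingers close. It gives the time, the measured TCP pose, the force, the opening and the grip force at its end, in the units of the state.
- observe(): the state, without advancing time (a new reading comes with each control period).
- get_image(name): name is "scene" or "top" or "wrist"; returns a dict with "image" (384x512x3 uint8, red, green, blue), "vfov" (degrees; the focal length in pixels is half the picture's height over the tangent of half this angle, whatever the lens; pixels are square), "cx", "cy" (the principal point, pixels), "xyz" and "attitude" of the camera in the world. Camera axes: x right, y down, z forward; pixel columns grow to the right and rows downward; lengths in m; the calibration is good to about 2 mm. A picture is of the moment at which its call begins. There is no depth.
- arm.sign_off(): hands the job in; it is judged then, once.
The state is a dict: "clock": time; "joints": joint angles; "dq": joint speeds; "joint_efforts": joint torques, N m; "position": TCP position; "ee_rot": TCP orientation; "force": force on the tool from outside, world axes, zero at the start; "ft_torque": the same for the moment, N m; "width": opening from 0.0 (shut) to 1.0 (fully open); "gripper_force": force on a finger pad.
Only numpy, scipy, OpenCV 4.12 (cv2) and the standard library are available. Lean on these libraries where they do the work, as an engineer would, in place of code of your own. Each camera call takes 0.05 s, during which the arm holds its last target. There are 200 camera calls.

## Task

Clear the work board: sweep the three wood offcuts over its edge into the open scrap tray that stands against one side of the board, pushing them along with the fingertips or the closed fingers, never picking one up. All three must end lying in the tray. Leave the glue jar, the little plane, the guitar bridge, the tray itself and everything else on the bench where they are.

Things in the scene. Friction and masses are not known exactly. Their poses are not given: they have to be found in the camera images.
- workboard: Cork-faced plywood work board without a rim, fixed to the bench, 300 mm along its x (away from the robot), 340 mm along its y (to the robot's left), top 55 mm above the bench; yaw up to 10 degrees. Origin: on the bench under its middle. Offcuts lie in two lanes along y: at x -92 to -66 mm (two) and 58 to 75 mm (one); jar and plane stand between, near x = 0.
- scrap_tray: Open-topped wooden tray, loose on the bench, 0.7 kg, 260 mm along its x, 130 mm along y, 38 mm high (rim 17 mm below the board's top), walls and floor 6 mm. Origin: centre of its underside; axes parallel to the board's. Its long side stands 3 mm from the board's left (+y) or right (-y) edge, which varies; what is pushed over that edge drops in.
- block_offcut: Offcut: plain pale wooden block, 44 mm along its x, 30 mm along y, 18 mm high, about 16 g, lying flat on the board at any yaw. Origin: the middle of the block (9 mm above the board).
- step_offcut: Offcut: red-brown wooden block with a step, 48 mm along its x, 28 mm along y, 20 mm high on its -x half and only 10 mm high on its +x half, about 17 g, lying flat on the board at any yaw. Origin: middle of the 48 x 28 x 20 mm outline (10 mm above the board).
- strip_offcut: Offcut: flat black-brown wooden strip, 56 mm along its x, 26 mm along y, 10 mm high, about 16 g, lying flat on the board at any yaw. Origin: its middle (5 mm above the board).
- glue_jar: Keep: small round amber glass jar with a steel lid, 40 mm across, 52 mm high, standing on the board between the offcuts' lanes. Origin: centre of its underside.
- thumb_plane: Keep: small brass thumb plane with steel iron and dark wedge, 50 mm along its x, 22 mm along y, about 35 mm high, on the board between the offcuts' lanes, its length roughly along the board's y. Origin: centre of its sole.
- bridge: Keep: finished dark guitar bridge, 170 mm along its y, 28 mm along x, 10 mm high (13 mm at the white saddle), lying on the board along its far edge. Origin: centre of its underside.
- stone: Keep: grey sharpening stone in a dark wooden base, 220 mm along its x, 85 mm along y, 32 mm high, on the bench beside the board on the side away from the tray. Origin: centre of its underside.
- cam_clamp: Keep: cam clamp lying on the bench well to the right of the board: aluminium bar 220 x 22 mm along its x, two pale wooden jaws 120 mm long towards its +y, 25 mm high. Origin: under the middle of its bar.
- fret_hammer: Keep: hammer 240 mm long lying on the bench to the left of the board. Origin: under the middle of its length.
- glue_bottle: Keep: white glue bottle with orange cap, 60 mm across, 160 mm high, standing on the bench to the left of the board. Origin: centre of its underside.

How it is judged:
At the end, for the whole second after the job is handed in: The middle of every offcut is inside the tray's walls and less than 50 mm above the bench (down in the tray, not on the board), all at rest; the tray, stone, jar, plane, bridge, clamp, hammer and bottle are within 15 mm of where they stood and not tipped by more than 0.2 rad (x of block_offcut in the frame of scrap_tray between -0.124 and 0.124 m and y of block_offcut in the frame of scrap_tray between -0.059 and 0.059 m and height (world z) of each of block_offcut, step_offcut, strip_offcut below 0.05 m and linear speed of each of block_offcut, step_offcut, strip_offcut below 0.02 m/s and x of step_offcut in the frame of scrap_tray between -0.124 and 0.124 m and y of step_offcut in the frame of scrap_tray between -0.059 and 0.059 m and x of strip_offcut in the frame of scrap_tray between -0.124 and 0.124 m and y of strip_offcut in the frame of scrap_tray between -0.059 and 0.059 m and distance of each of scrap_tray, stone, glue_jar, thumb_plane, bridge, cam_clamp, fret_hammer, glue_bottle from where it was at the start of the episode below 0.015 m and angle between each of scrap_tray, stone, glue_jar, thumb_plane, bridge, cam_clamp, fret_hammer, glue_bottle's own z axis and vertical below 0.2 rad); the robot touches nothing.
It fails at once if an offcut is lifted: its middle rises more than 15 mm above the height at which it lay on the work board (height (world z) of block_offcut above 0.079 m or height (world z) of step_offcut above 0.08 m or height (world z) of strip_offcut above 0.075 m).
It fails at once if the glue jar, plane or bridge on the board is shifted by more than 15 mm or tipped (distance of any of glue_jar, thumb_plane, bridge from where it was at the start of the episode above 0.015 m or angle between any of glue_jar, thumb_plane, bridge's own z axis and vertical above 0.2 rad).
It fails at once if the scrap tray is shifted by more than 15 mm or tipped (distance of scrap_tray from where it was at the start of the episode above 0.015 m or angle between scrap_tray's own z axis and vertical above 0.2 rad).
It fails at once if the stone, clamp, hammer or glue bottle is shifted by more than 15 mm or tipped (distance of any of stone, cam_clamp, fret_hammer, glue_bottle from where it was at the start of the episode above 0.015 m or angle between any of stone, cam_clamp, fret_hammer, glue_bottle's own z axis and vertical above 0.2 rad).
It also fails if it takes over 70 s, if anything falls off the work surface, if the arm or the gripper's body presses on something with over 40 N, if the wrist force passes 120 N, or if a joint passes its speed limit or range.

## Working session

There is one attempt and no reset: what is moved stays moved. The work goes in short steps, Python scripts to look and compute and a tool call to move; the robot and the scene stay as the last step left them, time stands still between calls to the robot, and variables do not carry over. Pictures are saved under pics/ and viewed, at most 10 in all, crops included, and the job is handed in when it is done.

Besides the shell and the picture viewer there is one more tool, called after "Call:" in YAML: its name, and indented under it one key for each argument. drive_tool: Moves the arm, as the interface text tells. Its arguments: {"type":"object","properties":{"steps":{"type":"array"},"grip_force":{"type":"number"}},"required":["steps"]}

```bash
mkdir -p pics; cat > h.py <<'E'
import numpy as np, cv2
from scipy.spatial.transform import Rotation as R
from cell import observe, get_image, arm
def rot(a):
    a=np.array(a,float)
    if a.shape==(3,3): return a
    return (R.from_rotvec(a) if a.size==3 else R.from_quat(a)).as_matrix()
def ray(g,uv,z):
    f=g["image"].shape[0]/2/np.tan(np.radians(g["vfov"])/2)
    uv=np.atleast_2d(uv).astype(float)
    d=np.c_[(uv[:,0]-g["cx"])/f,(uv[:,1]-g["cy"])/f,np.ones(len(uv))]@rot(g["attitude"]).T
    c=np.array(g["xyz"]); return (c+d*((z-c[2])/d[:,2])[:,None])
E
python3 - <<'E'
from h import *
for n in ["top","scene"]:
    g=get_image(n); cv2.imwrite(f"pics/{n}0.png",g["image"][:,:,::-1]); print({k:v for k,v in g.items() if k!="image"})
print(observe(),arm.tcp_to_grasp)
E
```

```text
{'vfov': 47.78988658472499, 'cx': 250.89974168039907, 'cy': 194.89085125867095, 'xyz': array([3.92434857e-01, 5.54698716e-05, 1.76667864e+00]), 'attitude': array([-2.19424354,  2.17407016, -0.08073188])}
{'vfov': 44.703709738231424, 'cx': 247.993531266358, 'cy': 193.36780759708276, 'xyz': array([1.19660765, 0.85870426, 1.16149737]), 'attitude': array([-0.85303448, -2.53567694,  1.04843166])}
{'clock': 0.1, 'joints': array([-1.39260284,  0.43510673,  0.02494441,  1.57402765, -0.01159428,
        1.13399747, -0.07507953]), 'dq': array([ 0.0019341 , -0.00257277,  0.00196956, -0.00305716,  0.00073811,
        0.00135979, -0.00040162]), 'joint_efforts': array([ 3.22345710e-03, -6.69125605e+01,  9.87973362e-01, -3.15145791e+01,
       -6.05481234e-02,  3.73491738e-02,  2.80654808e-05]), 'position': array([0.17310596, 0.60006005, 0.22604371]), 'ee_rot': array([-4.39642522e-01, -3.11060015e+00,  2.18706664e-03]), 'force': array([-0.26563117, -0.73300998,  0.57312216]), 'ft_torque': array([-0.0087618 , -0.01843145, -0.00652985]), 'gripper_force': 0.0, 'width': 1.0041435806060288} 0.0188
```

View pics/top0.png

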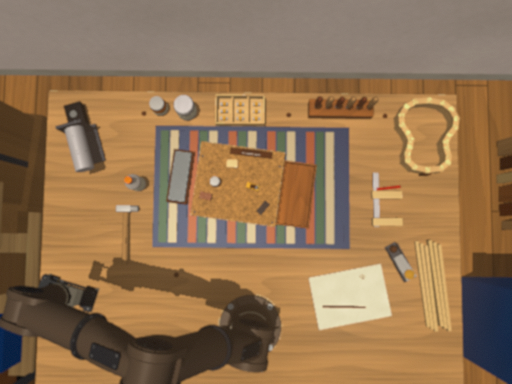

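View pics/scene0.png

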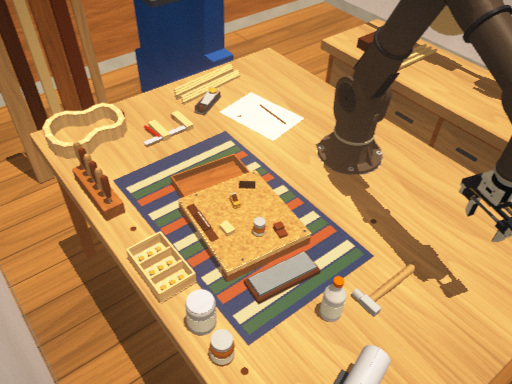

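Top view: tray on the right (-y) of the board at (297,195). On the board are the block (232,163), step (205,196), strip (264,208), jar (215,182) and plane (250,185). The stone is at left (180,177).

```bash
python3 - <<'E'
from h import *
g=get_image("top"); im=g["image"]
c=cv2.resize(im[125:250,150:330],None,fx=4.4,fy=4.4,interpolation=cv2.INTER_CUBIC)
cv2.imwrite("pics/crop1.png",c[:,:,::-1])
hsv=cv2.cvtColor(im,cv2.COLOR_RGB2HSV)
P={"board":([(203,142),(286,150),(276,227),(190,216)],.055),"tray":([(286,162),(315,166),(307,227),(278,223)],.038)}
for k,(p,z) in P.items(): print(k,ray(g,p,z)[:,:2].round(3).tolist())
for k,(u,v,z) in dict(block=(232,163,.073),step=(205,196,.07),strip=(264,208,.065),jar=(215,182,.107),plane=(250,185,.08)).items():
    print(k,ray(g,(u,v),z)[0,:2].round(3),im[v,u],hsv[v,u])
E
```

```text
board [[0.729, 0.193], [0.699, -0.139], [0.393, -0.1], [0.433, 0.239]]
tray [[0.654, -0.14], [0.638, -0.257], [0.394, -0.224], [0.408, -0.109]]
block [0.642 0.076] [238 208 139] [ 21 106 238]
step [0.511 0.18 ] [164 107  78] [ 10 134 164]
strip [ 0.467 -0.052] [92 73 60] [12 89 92]
jar [0.563 0.139] [216 205 189] [ 18  32 216]
plane [0.555 0.004] [166 115  41] [ 18 192 166]
```

View pics/crop1.png

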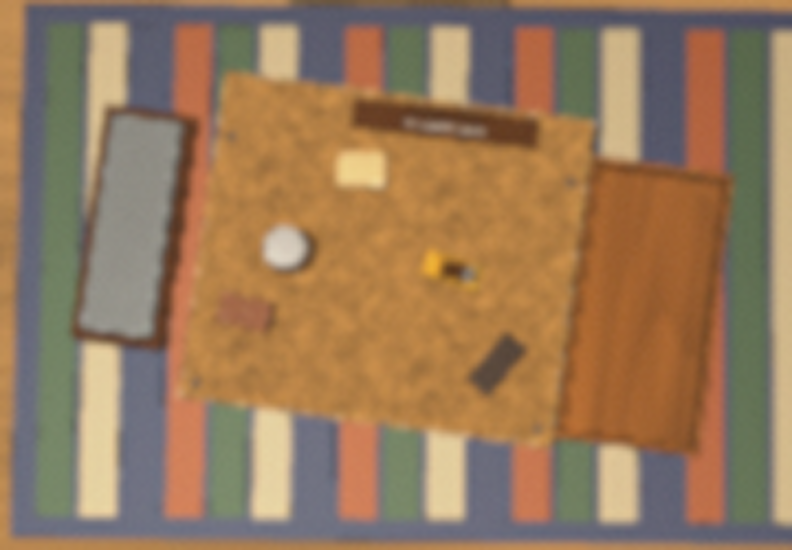

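```bash
python3 - <<'E'
from h import *
g=get_image("top")
q=lambda p,z:ray(g,np.atleast_2d(np.array(p,float))/4.4+[150,125],z)[:,:2]
B=q([(222,72),(596,120),(546,446),(183,396)],.055); c=B.mean(0)
ex=(B[0]-B[3])+(B[1]-B[2]); a=np.arctan2(ex[1],ex[0]); ey2=(B[0]-B[1])+(B[3]-B[2]);b=np.arctan2(-ey2[0],ey2[1])
yaw=(a+b)/2; M=np.array([[np.cos(yaw),-np.sin(yaw)],[np.sin(yaw),np.cos(yaw)]])
print("board",c,a,b,yaw)
for k,(p,z) in dict(block=([361,169],.073),step=([246,312],.07),strip=([497,363],.065),jar=([287,247],.107),plane=([448,268],.08),br1=([356,126],.065),br2=([537,147],.065),trayTR=([730,178],.038),trayBR=([696,454],.038),stoneTR=([196,120],.032)).items():
    w=q(p,z)[0]; print(k,w.round(3),((w-c)@M*1000).round())
for n,p in dict(strip0=(-79,20),strip1=(-79,-190),).items(): print(n,(c+M@np.array(p)/1000).round(3))
print("ey",M[:,1])
E
```

```text
board [0.56320141 0.05193106] -0.12408243157278143 -0.12344171863076506 -0.12376207510177324
block [0.641 0.075] [74. 33.]
step [0.512 0.176] [-67. 117.]
strip [ 0.468 -0.048] [ -82. -111.]
jar [0.566 0.138] [-7. 85.]
plane [ 0.552 -0.003] [ -4. -56.]
br1 [0.681 0.081] [113.  43.]
br2 [ 0.663 -0.083] [ 116. -121.]
trayTR [ 0.641 -0.26 ] [ 115. -300.]
trayBR [ 0.389 -0.229] [-138. -300.]
stoneTR [0.691 0.229] [105. 192.]
strip0 [0.487 0.082]
strip1 [ 0.461 -0.127]
ey [0.12344637 0.99235124]
```

Call:
drive_tool:
  steps:
    - [0.78,15,-30,0,-0.07]
    - [0.78,15,-30,0,-0.07]
    - [0.78,15,-30,0,-0.07]
    - [0.78,15,-30,0,-0.07]
    - [0.78,15,-30,0,-0.07]
    - [0.78,15,-30,0,-0.07]
    - [0.78,15,-30,0,-0.07]
    - [0.78,15,-30,0,-0.07]
    - [0.78,15,-30,0,-0.07]
    - [0.78,15,-30,0,-0.07]
    - [0.78,15,-30,0,-0.07]
    - [0.78,15,-30,0,-0.07]
    - [0.78,15,-30,0,-0.07]
    - [0.78,15,-30,0,-0.07]
    - [0.78,15,-30,0,-0.07]
    - [0.78,15,-30,0,-0.07]
    - [0.78,15,-30,0,-0.07]
    - [0.78,15,-30,0,-0.07]
    - [0.78,15,-30,0,-0.07]
    - [0.78,18,-28,0,-0.08]

```text
clock: 1.87
position: [0.4762, 0.0007, 0.2269]
ee_rot: [-2.354, -2.08, -0.001]
force: [0.4, 0.3, -0.3]
width: 0.224
gripper_force: 0.0
```

```bash
python3 - <<'E'
from h import *
o=observe(); print(o["position"],o["clock"],o["width"],o["force"],rot(o["ee_rot"]).round(3).tolist(),o["joints"])
g=get_image("wrist"); cv2.imwrite("pics/w1.png",g["image"][:,:,::-1]);print(g["xyz"],g["attitude"],g["vfov"])
E
```

```text
[0.47622442 0.00067782 0.22688284] 1.8667 0.22403520114506814 [ 0.43351662  0.31699606 -0.31460299] [[0.123, 0.992, 0.0], [0.992, -0.123, 0.0], [0.0, 0.0, -1.0]] [-0.63778982  0.20198937  0.62958507  1.95966694 -0.13935261  1.02214872
 -0.06847042]
[0.48582961 0.07802612 0.38579541] [ 2.84322611 -0.17606518 -0.02634913] 71.69573541400695
```

View pics/w1.png

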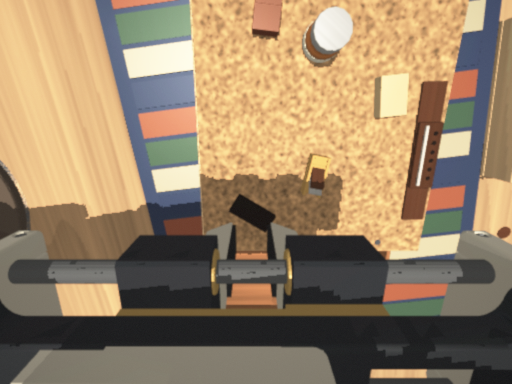

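Wrist view: the strip (252,212) is dead ahead of the fingers (252,270). The plane (318,172) and the step (267,15) are clear of the path.

Call:
drive_tool:
  steps:
    - [0.78,0,0,-35,0]
    - [0.78,0,0,-35,0]
    - [0.78,0,0,-35,0]
    - [0.78,0,0,-35,0]
    - [0.78,0,0,-20,0]
    - [0.78,0,0,-9,0]
    - [0.78,0,0,0,0]

```text
clock: 2.5
position: [0.475, 0.0023, 0.0566]
ee_rot: [-2.35, -2.082, 0.004]
force: [0.1, -0.4, 0.7]
width: 0.219
gripper_force: 0.0
```

Call:
drive_tool:
  steps:
    - [0.78,-1.2,-10,0,0]
    - [0.78,-1.2,-10,0,0]
    - [0.78,-1.2,-10,0,0]
    - [0.78,-1.2,-10,0,0]
    - [0.78,-1.2,-10,0,0]
    - [0.78,-1.2,-10,0,0]
    - [0.78,-1.2,-10,0,0]
    - [0.78,-1.2,-10,0,0]
    - [0.78,-1.2,-10,0,0]
    - [0.78,-1.2,-10,0,0]
    - [0.78,-1.2,-10,0,0]
    - [0.78,-1.2,-10,0,0]
    - [0.78,-1.2,-10,0,0]
    - [0.78,0,0,0,0]
    - [0.78,0,0,0,0]
    - [0.78,0,0,20,0]
    - [0.78,0,0,40,0]
    - [0.78,0,0,40,0]

```text
clock: 4.0
position: [0.4593, -0.1268, 0.1579]
ee_rot: [-2.348, -2.083, 0.005]
force: [2.3, -0.3, 0.5]
width: 0.221
gripper_force: 0.0
```

```bash
python3 - <<'E'
from h import *
o=observe(); print(o["position"],o["clock"],o["width"])
g=get_image("wrist"); s=get_image("scene")["image"][130:280,160:320]
cv2.imwrite("pics/w2.png",np.hstack([g["image"][:,:,::-1][:,60:],cv2.resize(s,(340,384))[:,:,::-1]]))
E
```

```text
[ 0.45931178 -0.12679555  0.15794918] 4.0 0.2210267466019882
```

View pics/w2.png

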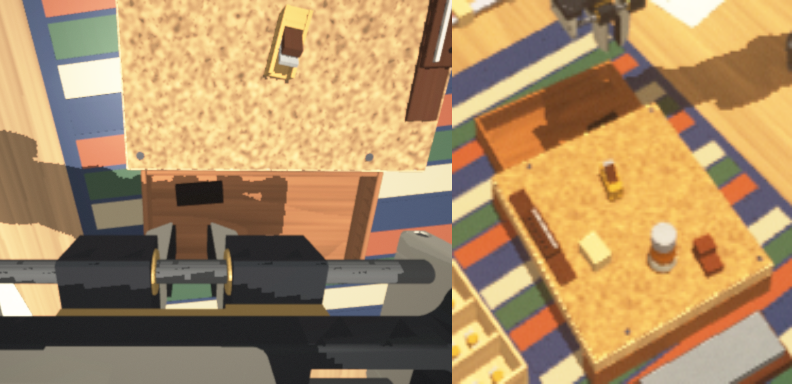

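The strip lies in the tray (200,193) and everything else is unmoved. Next is the step.

Call:
drive_tool:
  steps:
    - [0.78,6,35,5,0]
    - [0.78,6,35,0,0]
    - [0.78,6,35,0,0]
    - [0.78,6,35,0,0]
    - [0.78,6,35,0,0]
    - [0.78,6,35,0,0]
    - [0.78,6,35,0,0]
    - [0.78,6,35,0,0]
    - [0.78,6,35,0,0]
    - [0.78,0,31,0,0]
    - [0.78,0,0,-35,0]
    - [0.78,0,0,-35,0]
    - [0.78,0,0,-20,0]
    - [0.78,0,0,0,0]

```text
clock: 5.27
position: [0.511, 0.2183, 0.0683]
ee_rot: [-2.348, -2.085, 0.012]
force: [-1.4, 0.0, 0.4]
width: 0.22
gripper_force: 0.0
```

```bash
python3 - <<'E'
from h import *
o=observe(); print(o["position"],o["clock"],o["width"])
g=get_image("wrist"); s=get_image("scene")["image"][130:280,160:320]
cv2.imwrite("pics/w3.png",np.hstack([g["image"][:,:,::-1][:,60:],cv2.resize(s,(340,384))[:,:,::-1]]))
E
```

```text
[0.510994   0.2182947  0.06827449] 5.2667 0.22016563234034822
```

View pics/w3.png

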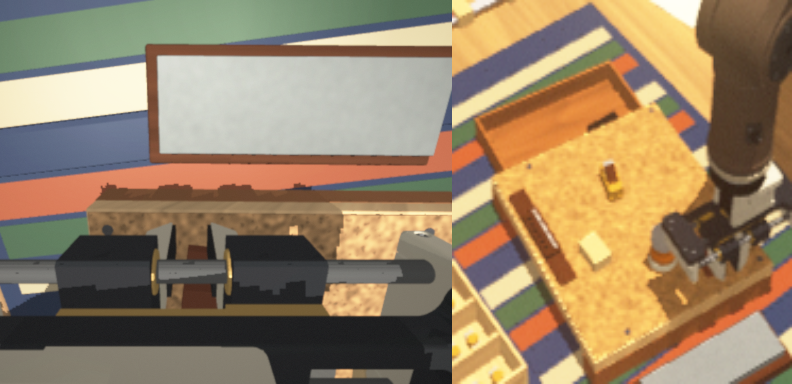

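The step is seen between the fingers (200,275), straight ahead of the push. Lower and sweep.

Call:
drive_tool:
  steps:
    - [0.78,0,0,-9,0]
    - [0.78,-1.2,-10,0,0]
    - [0.78,-1.2,-10,0,0]
    - [0.78,-1.2,-10,0,0]
    - [0.78,-1.2,-10,0,0]
    - [0.78,-1.2,-10,0,0]
    - [0.78,-1.2,-10,0,0]
    - [0.78,-1.2,-10,0,0]
    - [0.78,-1.2,-10,0,0]
    - [0.78,-1.2,-10,0,0]
    - [0.78,-1.2,-10,0,0]
    - [0.78,-1.2,-10,0,0]
    - [0.78,-1.2,-10,0,0]
    - [0.78,-1.2,-10,0,0]
    - [0.78,-1.2,-10,0,0]

```text
clock: 6.62
position: [0.4977, 0.0775, 0.0637]
ee_rot: [2.351, 2.084, 0.0]
force: [0.1, -0.3, 0.2]
width: 0.216
gripper_force: 0.1
```

Call:
drive_tool:
  steps:
    - [0.78,-1.3,-10,0,0]
    - [0.78,-1.3,-10,0,0]
    - [0.78,-1.3,-10,0,0]
    - [0.78,-1.3,-10,0,0]
    - [0.78,-1.3,-10,0,0]
    - [0.78,-1.3,-10,0,0]
    - [0.78,-1.3,-10,0,0]
    - [0.78,-1.3,-10,0,0]
    - [0.78,-1.3,-10,0,0]
    - [0.78,-1.3,-10,0,0]

```text
clock: 7.45
position: [0.4847, -0.0225, 0.0638]
ee_rot: [2.351, 2.084, 0.0]
force: [-0.5, 0.9, -0.2]
width: 0.222
gripper_force: 0.1
```

```bash
python3 - <<'E'
from h import *
o=observe(); print(o["position"],o["clock"],o["force"])
s=get_image("scene")["image"][130:280,160:320]
cv2.imwrite("pics/w4.png",cv2.resize(s,(480,450))[:,:,::-1])
E
```

```text
[ 0.48468542 -0.02249121  0.06375487] 7.45 [-0.51449809  0.89847504 -0.18076414]
```

View pics/w4.png

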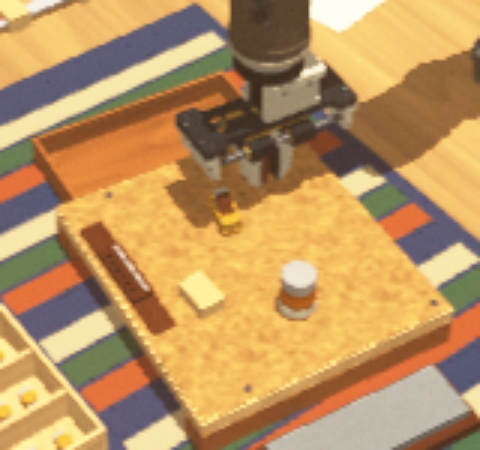

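The step is being carried along ahead of the fingers (265,165), and the jar and plane are unmoved. Continue.

Call:
drive_tool:
  steps:
    - [0.78,-1.3,-10,0,0]
    - [0.78,-1.3,-10,0,0]
    - [0.78,-1.3,-10,0,0]
    - [0.78,-1.3,-10,0,0]
    - [0.78,-1.3,-10,0,0]
    - [0.78,-1.3,-10,0,0]
    - [0.78,-1.3,-10,0,0]
    - [0.78,-1.3,-10,0,0]
    - [0.78,-1.3,-10,0,0]
    - [0.78,-1.3,-10,0,0]
    - [0.78,-1.3,-10,0,0]
    - [0.78,-1.3,-10,0,0]
    - [0.78,0,0,0,0]
    - [0.78,0,0,0,0]
    - [0.78,0,0,20,0]
    - [0.78,0,0,40,0]
    - [0.78,0,0,40,0]

```text
clock: 8.92
position: [0.468, -0.1406, 0.1639]
ee_rot: [-2.348, -2.083, 0.004]
force: [1.7, 0.4, -0.3]
width: 0.217
gripper_force: 0.0
```

```bash
python3 - <<'E'
from h import *
o=observe(); print(o["position"],o["clock"],o["width"])
g=get_image("wrist"); s=get_image("scene")["image"][130:280,160:320]
cv2.imwrite("pics/w5.png",np.hstack([g["image"][:,:,::-1][:,60:],cv2.resize(s,(340,384))[:,:,::-1]]))
E
```

```text
[ 0.46795677 -0.14064524  0.16393032] 8.9167 0.21728130629066952
```

View pics/w5.png

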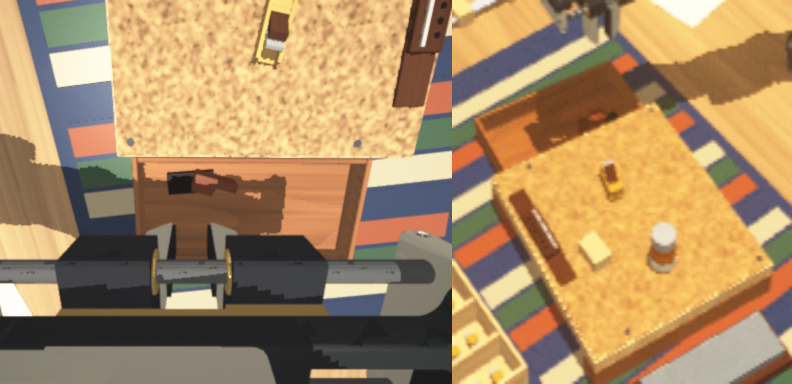

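Both lie in the tray (strip at 180,182, step at 215,182). Now the block.

Call:
drive_tool:
  steps:
    - [0.78,19,29,0,0]
    - [0.78,19,29,0,0]
    - [0.78,19,29,0,0]
    - [0.78,19,29,0,0]
    - [0.78,19,29,0,0]
    - [0.78,19,29,0,0]
    - [0.78,19,29,0,0]
    - [0.78,19,29,0,0]
    - [0.78,22,30,0,0]
    - [0.78,0,0,0,0]
    - [0.78,0,0,-35,0]
    - [0.78,0,0,-35,0]
    - [0.78,0,0,-25,0]
    - [0.78,0,0,-10,0]
    - [0.78,0,0,0,0]

```text
clock: 10.27
position: [0.6414, 0.121, 0.0572]
ee_rot: [-2.348, -2.083, 0.005]
force: [0.5, -0.1, 1.0]
width: 0.219
gripper_force: 0.0
```

```bash
python3 - <<'E'
from h import *
o=observe(); print(o["position"],o["clock"],o["force"])
g=get_image("wrist"); s=get_image("scene")["image"][130:280,160:320]
cv2.imwrite("pics/w6.png",np.hstack([g["image"][:,:,::-1][:,60:],cv2.resize(s,(340,384))[:,:,::-1]]))
E
```

```text
[0.64136287 0.12099888 0.05718564] 10.2667 [ 0.5103561  -0.12970056  1.0203577 ]
```

View pics/w6.png

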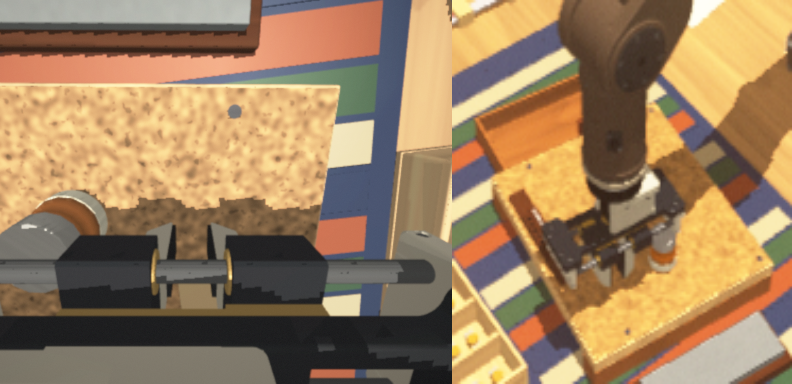

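The block shows between the fingers (200,290), the jar (75,215) is clear to the left, and the force is near zero. Sweep.

Call:
drive_tool:
  steps:
    - [0.78,-1.2,-10,2,0]
    - [0.78,-1.2,-10,0,0]
    - [0.78,-1.2,-10,0,0]
    - [0.78,-1.2,-10,0,0]
    - [0.78,-1.2,-10,0,0]
    - [0.78,-1.2,-10,0,0]
    - [0.78,-1.2,-10,0,0]
    - [0.78,-1.2,-10,0,0]
    - [0.78,-1.2,-10,0,0]
    - [0.78,-1.2,-10,0,0]
    - [0.78,-1.2,-10,0,0]
    - [0.78,-1.2,-10,0,0]
    - [0.78,-1.2,-10,0,0]
    - [0.78,-1.2,-10,0,0]

```text
clock: 11.53
position: [0.6263, -0.0204, 0.0607]
ee_rot: [2.351, 2.084, -0.0]
force: [-0.1, 0.3, 0.6]
width: 0.22
gripper_force: 0.0
```

Call:
drive_tool:
  steps:
    - [0.78,-1.3,-10,0,0]
    - [0.78,-1.3,-10,0,0]
    - [0.78,-1.3,-10,0,0]
    - [0.78,-1.3,-10,0,0]
    - [0.78,-1.3,-10,0,0]
    - [0.78,-1.3,-10,0,0]
    - [0.78,-1.3,-10,0,0]
    - [0.78,-1.3,-10,0,0]
    - [0.78,-1.3,-10,0,0]
    - [0.78,-1.3,-10,0,0]
    - [0.78,-1.3,-10,0,0]
    - [0.78,-1.3,-10,0,0]
    - [0.78,-1.3,-10,0,0]
    - [0.78,-1.3,-10,0,0]
    - [0.78,0,0,0,0]
    - [0.78,0,0,0,0]
    - [0.78,0,0,20,0]
    - [0.78,0,0,40,0]
    - [0.78,0,0,40,0]
    - [0.78,0,0,0,0]

```text
clock: 13.2
position: [0.6123, -0.16, 0.1684]
ee_rot: [2.344, 2.08, 0.011]
force: [1.2, -1.1, 1.3]
width: 0.219
gripper_force: 0.0
```

```bash
python3 - <<'E'
from h import *
o=observe(); print(o["position"],o["clock"],o["force"])
g=get_image("wrist"); s=get_image("scene")["image"][130:280,160:320]
cv2.imwrite("pics/w7.png",np.hstack([g["image"][:,:,::-1][:,60:],cv2.resize(s,(340,384))[:,:,::-1]]))
E
```

```text
[ 0.61230198 -0.15999755  0.16838951] 13.2 [ 1.17676344 -1.08378672  1.29631239]
```

View pics/w7.png

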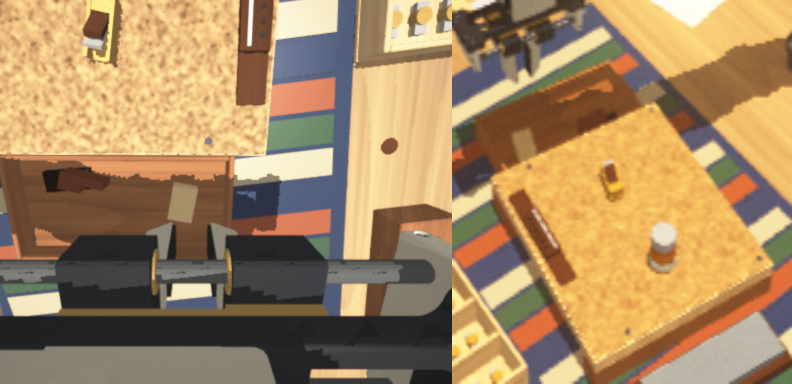

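All three offcuts lie in the tray (block at 183,203, step and strip at 75,180). The board is clear and the jar, plane and bridge are unmoved. The arm is up and touching nothing, so I'm handing in.

```bash
python3 -c "
from cell import arm; print(arm.sign_off())"
```

```text
the job is handed in; nothing more can be done
None
```

All three offcuts were swept into the scrap tray, nothing else on the bench appeared to move in the last pictures, and the job was handed in at about 13 s; the sign-off returned no verdict.

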